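# Let the large dryer ball out of the dispenser

### The arm

A 6-joint arm with a two-finger parallel gripper is mounted at the origin on the work surface. World frame = base frame: x ahead of the robot, y to its left, z up, the work surface at z = 0. Lengths are in m, angles in degrees, forces in N, time in s.
With the tool pointing down it reaches from about 0.375 to 0.75 m from the base axis. Payload 9 kg.
Tool frame: the origin (TCP) lies on the centre line of the jaws, within the pads' length; the fingertips stand 22 mm ahead of it and the grasp point (between the pads) lies 3 mm ahead of it (manip.tip_reach is the distance from the TCP to the fingertips, in m); z points along the fingers, y is the line along which they close (so a half turn about z gives the same grasp; the last joint's range is limited). The gripper opens to 85 mm and grips with 20 to 120 N. Pads are 22 mm wide; open, the fingers measure 114 mm over their backs; the gripper's body (76 mm by 85 mm) begins 54 mm behind the grasp point. The pads swing forward as they close: fully open they stand 13 mm farther back than shut.
Start: joints at [54.104, 5.964, 5.575, 89.605, 0, 77.527], TCP at [0.239, 0.551, 0.253] pointing down, gripper open.
Joint ranges: [-171.21, 171.21], [-48.23, 106.86], [-62.78, 66.21], [-105.2, 120.99], [-86.42, 89.51], [-180, 180]. Speed limits (degrees/s): [127.2, 127.2, 147.25, 180, 180, 180].

### API

Orientations are given as [roll, pitch, yaw] about the fixed x, y, z axes, in that order (R = Rz(yaw) Ry(pitch) Rx(roll)).
In Python, from bench import manip, grip, eyes gives the robot as it stands. Calls block until the motion is done:
- manip.move_to(position, orientation): joint-space move of the TCP to a pose.
- manip.movel(position, vel=0.15, ori=None, stop_force=None): straight line of the TCP; ori=None keeps the orientation; vel is the mean speed in m/s. With stop_force (N) it stops when the force on the tool has changed by that much, and returns True; else False.
- manip.set_joints(angles): joint-space move.
- grip(opening): finger opening in m; the grip force is fixed at half the most; returns when the fingers have stopped.
- manip.hold(seconds).
- manip.solve_ik(position, orientation): joint angles nearest the present ones, or None.
- manip.observe(): the state.
- eyes.read_camera(name): name is "side" or "top" or "wrist"; returns a dict with "img" (400x640x3 uint8, red, green, blue), "mtx" (3x3 intrinsics, pixels), "distortion" ([k1, k2, p1, p2, k3] as OpenCV has them; the pictures are not rectified), "camera_from_world" (4x4, takes a point from world to camera coordinates). Camera axes: x right, y down, z forward; pixel columns grow to the right and rows downward; lengths in m; the calibration is good to about 2 mm. A picture is of the moment at which its call begins. There is no depth.
A pose or a line that the arm cannot do raises manip.MotionError and nothing moves.
- manip.close_job(): hands the job in; it is judged then, once.
The state is a dict: "time_s": time; "joint_positions": joint angles; "qd": joint speeds; "joint_torque": joint torques, N m; "tcp_pos": TCP position; "orientation": TCP orientation; "force": force on the tool from outside, world axes, zero at the start; "torque": the same for the moment, N m; "grip_width": finger opening in m; "grasp_force": force on a finger pad.
Only numpy, scipy, OpenCV 4.12 (cv2) and the standard library are available. Lean on these libraries where they do the work, as an engineer would, in place of code of your own. Each camera call takes 0.05 s, during which the arm holds its last target. There are 200 camera calls.

### The job

Press the paddle of the rocker whose gate holds back the larger dryer ball fully down, keep it down until that ball has rolled under the gate into the tray in front, then let the paddle come all the way back up so that the gate shuts. Only push on the paddle: do not touch either ball, leave the other rocker alone and the smaller ball behind its gate, and do not disturb the other things on the shelf.

Things in the scene. Friction and masses are not known exactly. Their poses are not given: they have to be found in the camera images.
- dispenser: White plastic two-lane dispenser fixed to the shelf. Origin: its underside, midway between the two gates; x to its closed back, y to its left, z up. Two open-topped lanes, middle lines y = +32 and -32 mm, 59 mm wide, slope down 0.2 rad to the front from x = +85 to -85 mm; floor 34 mm above the shelf at the gates (x = 0), walls at most 87 mm high. Fully lifted gate ends reach 145 mm.
- tray (a point): Middle of the tray at the dispenser's front, 8 mm above the shelf: two halves, one below each lane, each 59 mm wide, from x = -85 to -163 mm of the dispenser, walls 45 mm high.
- gate_left (a point): Foot of the left rocker's gate: an aluminium plate 24 mm wide, 41 mm high, 5 mm thick on the rocker's inner end, hanging across the left lane to 9 mm above its floor.
- gate_right (a point): Foot of the right rocker's gate, the same, in the right lane.
- large_ball_center (a point): Centre of the larger ball, hard plain dark grey plastic, 42 mm diameter, 40 g. It waits behind (+x of) the gate of either the left or the right lane, leaning on the gate; it rolls out by itself, within about a second, once the gate is lifted.
- small_ball_center (a point): Centre of the smaller ball, same plain dark grey plastic, 28 mm diameter, 20 g, behind the gate of the other lane.
- paddle_left (a point): Centre of the top of the left rocker's paddle: aluminium plate 46 x 46 x 8 mm at the rocker's outer (+y) end, level and 88 mm above the shelf when up, free space below. Lies 75 mm outward of the pivot (axis along the dispenser's x, 80 mm above the shelf; bracket 89 mm high). Moves with the paddle: fully pressed it has gone 47 mm down and 10 mm inward.
- paddle_right (a point): Centre of the top of the right rocker's paddle: aluminium plate 46 x 46 x 8 mm at the rocker's outer (-y) end, level and 88 mm above the shelf when up, free space below. Lies 75 mm outward of the pivot (axis along the dispenser's x, 80 mm above the shelf; bracket 89 mm high). Moves with the paddle: fully pressed it has gone 47 mm down and 10 mm inward.
- rocker_left (a joint): Angle of the left rocker: 0 = paddle up, gate shut (the start); 0.65 = paddle down on its stop, gate fully lifted (the large ball passes from about 0.47, the small one from about 0.25). A spring returns it to 0; pressing the paddle's centre takes about 2 N at first, about 5 N fully down.
- rocker_right (a joint): Angle of the right rocker: 0 = paddle up, gate shut (the start); 0.65 = paddle down on its stop, gate fully lifted (the large ball passes from about 0.47, the small one from about 0.25). A spring returns it to 0; pressing the paddle's centre takes about 2 N at first, about 5 N fully down.
- scoop: Loose aluminium scoop, 150 mm long, 52 mm wide, 36 mm high, lying behind the dispenser, handle to its -x; origin at the underside near the pan's rear. Bystander.
- jar: Loose frosted glass jar with a steel flip-top lid, 86 mm diameter, 127 mm tall, origin at the centre of its foot, left of the dispenser. Bystander.
- brush: Loose grey silicone brush, 195 mm long, 36 mm wide, 12 mm thick, lying on the right, head to its +x; origin under the handle's middle. Bystander.
- dipper: Loose wooden honey dipper, 162 mm long, 32 mm thick head, lying on the left, head to its +x; origin on the shelf under the head's rear end. Bystander.
- peg1: Loose purple plastic clothes peg, 72 x 16 x 10 mm, lying beside the left wall of the tray; origin under its middle. Bystander.
- peg2: The same kind of peg, lying beside the right wall of the tray. Bystander.

How it is judged:
By the outcome, as a careful person would: the job done as asked, in the order asked, and still so for the second after the job is handed in, with the robot touching nothing.
It also fails if it takes over 38 s, if anything falls off the work surface, if the arm or the gripper's body presses on something with over 40 N, if the wrist force passes 120 N, or if a joint passes its speed limit or range.

## Working session

There is one attempt and no reset: what is moved stays moved. The work goes in short steps, each a Python script; the robot and the scene stay as the last script left them, time stands still between calls to the robot, and variables do not carry over. Pictures are saved under pics/ and viewed, at most 10 in all, crops included, and the job is handed in when it is done.

```bash
mkdir -p pics; python3 - <<'E'
from bench import manip, grip, eyes
import cv2,numpy as np
for n in ("top","side"):
    c=eyes.read_camera(n); cv2.imwrite(f"pics/{n}0.png",c["img"][:,:,::-1])
    np.savez(f"pics/{n}0.npz",**c)
    T=np.linalg.inv(c["camera_from_world"]); print(n,T[:3,3].round(3),T[:3,2].round(3),c["mtx"][0,0],c["distortion"])
print(manip.observe()["time_s"])
E
```

```text
top [0.381 0.007 1.398] [ 0.152 -0.022 -0.988] 413.48173017190476 [-0.10979847  0.          0.          0.          0.        ]
side [ 0.405 -0.69   0.958] [ 0.145  0.603 -0.785] 421.84913929215725 [0.00161084 0.         0.         0.         0.        ]
0.1
```

View pics/top0.png

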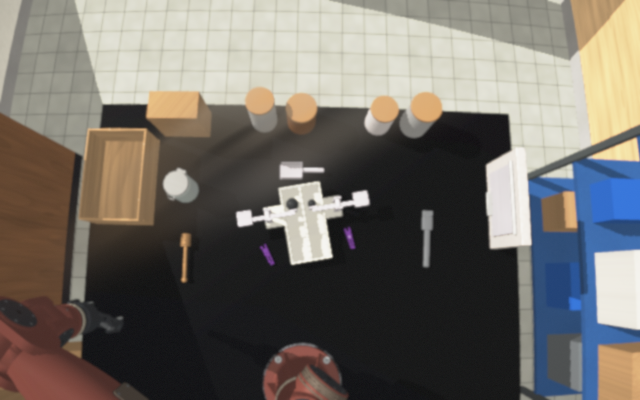

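View pics/side0.png

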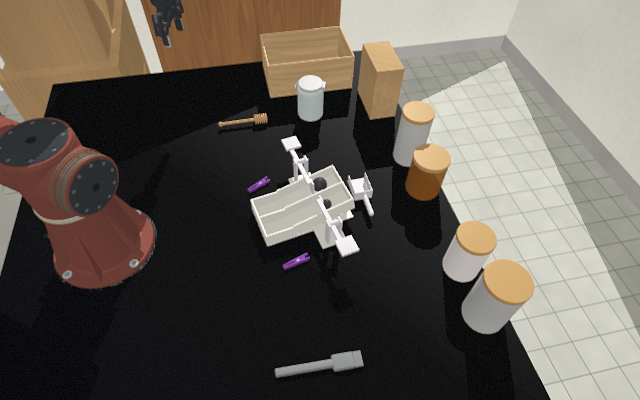

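The top view shows the dispenser near (308,222), with paddles at (245,218) left and (361,199) right and balls at about (292,204) and (314,204). In the side view the paddles are at (291,144) left and (346,246) right. The left ball at (320,184) looks larger, so I'll zoom in to check.

```bash
cat > h.py <<'E'
import numpy as np, cv2
def ray(c,uv):
    p=cv2.undistortPoints(np.array([[uv]],float),c["mtx"],c["distortion"])[0,0]
    T=np.linalg.inv(c["camera_from_world"]); return T[:3,3],T[:3,:3]@np.r_[p,1]
def plane(c,uv,z):
    o,d=ray(c,uv); return o+d*(z-o[2])/d[2]
def tri(c1,u1,c2,u2):
    o1,d1=ray(c1,u1);o2,d2=ray(c2,u2)
    s=np.linalg.lstsq(np.c_[d1,-d2],o2-o1,rcond=None)[0]
    a,b=o1+s[0]*d1,o2+s[1]*d2; return (a+b)/2,np.linalg.norm(a-b)
E
python3 - <<'E'
from h import *
t=dict(np.load("pics/top0.npz"));s=dict(np.load("pics/side0.npz"))
for n,a,b in (("L",(245,218),(291,144)),("R",(361,199),(346,246))):
    print(n,tri(t,a,s,b),plane(t,a,.088),plane(s,b,.088))
f=lambda i,x,y,w,h:cv2.resize(i[y:y+h,x:x+w,::-1],(800,290),interpolation=cv2.INTER_CUBIC)
A=f(t["img"],226,165,152,55); B=f(s["img"],240,155,152,55)
# gentle
A=cv2.resize(t["img"][168:272,228:378,::-1],(432,300),interpolation=cv2.INTER_CUBIC)
B=cv2.resize(s["img"][128:268,240:380,::-1],(360,360),interpolation=cv2.INTER_CUBIC)
A=cv2.copyMakeBorder(A,0,60,0,0,cv2.BORDER_CONSTANT)
cv2.imwrite("pics/z.png",np.hstack([A,B]))
for n,c,(x,y,w,h) in (("top",t,(275,190,60,30)),("side",s,(300,170,40,45))):
    g=c["img"][y:y+h,x:x+w].max(2); m=(g<95).astype(np.uint8)
    k,l,st,ce=cv2.connectedComponentsWithStats(m)
    for i in range(1,k):
        if st[i,4]>15: print(n,st[i],ce[i]+[x,y])
E
```

```text
L (array([0.53134772, 0.19105354, 0.08252981]), np.float64(0.0012756002576271351)) [0.53136083 0.19027619 0.088     ] [0.52991845 0.18549893 0.088     ]
R (array([ 0.60088506, -0.18057993,  0.08417428]), np.float64(0.0017737614677825325)) [ 0.60113847 -0.18012215  0.088     ] [ 0.59912592 -0.18283538  0.088     ]
top [ 0  0  5 15 54] [276.38888889 197.44444444]
top [47  0 13  7 79] [327.96202532 192.63291139]
top [12  9 11 10 72] [291.86111111 203.52777778]
top [34 11  6  4 20] [311.5 202.6]
side [ 8  0 11  4 25] [312.48 170.8 ]
side [ 13   8  14  13 129] [319.55813953 183.86046512]
side [24 30  7  9 48] [327.         203.72916667]
```

View pics/z.png

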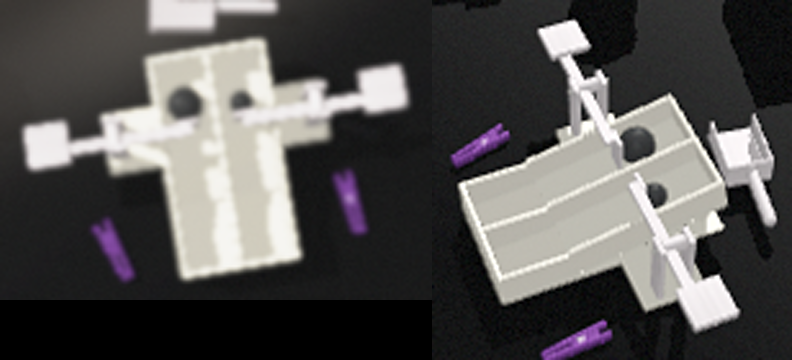

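The left ball is clearly the larger one (14 px across in the side view, against about 8), so I'll press the left paddle at about (0.531, 0.188). I'll close the gripper, hover above it and check with the wrist camera.

```bash
python3 - <<'E'
from bench import manip, grip, eyes
from h import *
grip(0.0)
P=np.array([.531,.188]);
best=min(((np.abs(np.array(q)-manip.observe()["joint_positions"]).max(),y) for y in (100.6,-79.4) if (q:=manip.solve_ik([*P,.20],[180,0,y])) is not None))
print(best,manip.tip_reach)
manip.move_to([*P,.20],[180,0,best[1]])
o=manip.observe();print(o["time_s"],o["tcp_pos"],o["force"],o["grip_width"])
c=eyes.read_camera("wrist");np.savez("pics/w0.npz",**c)
cv2.imwrite("pics/w0.png",c["img"][:,:,::-1])
r=cv2.Rodrigues(c["camera_from_world"][:3,:3])[0]
print(cv2.projectPoints(np.array([[.531,.188,.088],[.531,.188,.178]]),r,c["camera_from_world"][:3,3],c["mtx"],c["distortion"])[0].reshape(-1,2))
E
```

```text
(np.float64(47.909047536207765), 100.6) 0.022
2.5833 [0.53076078 0.18889029 0.20018131] [-0.88721927  0.0850914  -0.21841625] -2.8793194357619104e-05
[[320.894031   207.12231844]
 [320.82095469 261.12786109]]
```

View pics/w0.png

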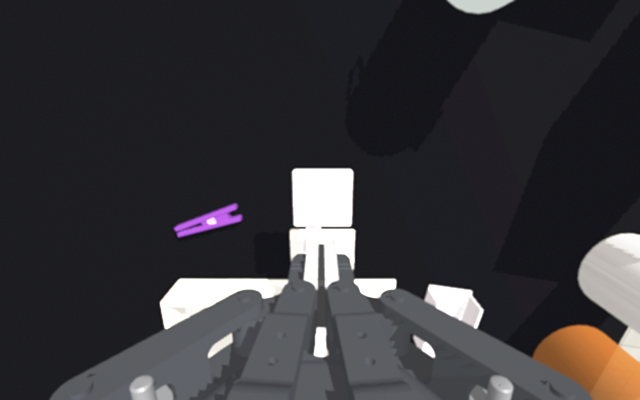

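The wrist view shows the left paddle centred at (322,198). My estimate projected to (321,207), so the paddle is several millimetres further out. I'll correct for that and press.

```bash
python3 - <<'E'
from bench import manip, grip, eyes
from h import *
c=dict(np.load("pics/w0.npz")); P=plane(c,(322,198),.088); a,b=plane(c,(292,198),.088),plane(c,(353,198),.088)
print(P.round(4),"width",np.linalg.norm(a-b))
if np.linalg.norm(P[:2]-[.531,.188])>.014 or abs(np.linalg.norm(a-b)-.046)>.005: raise SystemExit("check")
e=np.array([-.184,.983,0]); Q=P+e*.005
R=np.array([0,0,.022])
st=lambda s:print(s,manip.observe()["time_s"],np.round(manip.observe()["tcp_pos"],4),np.round(manip.observe()["force"],2))
manip.movel(Q+R+[0,0,.008],vel=.1); st("above")
f=manip.movel(Q+R+[0,0,-.025]-e*.003,vel=.05,stop_force=20); st(f)
f=manip.movel(Q+R+[0,0,-.042]-e*.008,vel=.04,stop_force=20); st(f)
if not f: f=manip.movel(Q+R+[0,0,-.060]-e*.012,vel=.015,stop_force=8); st(f)
manip.hold(1.5); st("held")
for n in ("side","top"):
    c=eyes.read_camera(n); np.savez(f"pics/{n}1.npz",**c)
    cv2.imwrite(f"pics/{n}1.png",cv2.resize(c["img"][120:280,220:400,::-1],None,fx=3,fy=3,interpolation=cv2.INTER_CUBIC))
E
```

```text
[0.5305 0.1955 0.088 ] width 0.04777986508719865
above 3.6167 [0.53   0.2005 0.1188] [-0.58 -0.51 -0.15]
False 4.4333 [0.5299 0.1974 0.0849] [0.47 0.96 1.63]
False 5.025 [0.531  0.1926 0.0682] [-0.96  0.41  5.24]
True 5.65 [0.5317 0.1916 0.0628] [-2.44  1.26  7.83]
held 7.15 [0.5317 0.1916 0.0628] [-1.92  0.34  7.1 ]
```

View pics/side1.png

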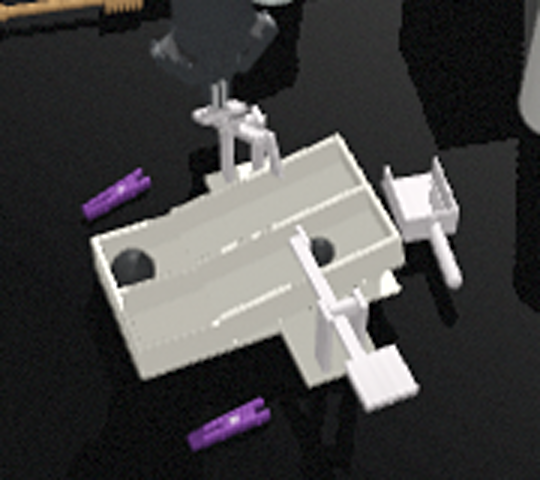

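The larger ball (dark, at (135,265) in the crop) is in the tray's left half, the small ball is still behind its gate, and the left gate is lifted. I'll press a bit more to confirm the paddle is on its stop, then release it along the same path.

```bash
python3 - <<'E'
from bench import manip, grip, eyes
from h import *
st=lambda s:print(s,manip.observe()["time_s"],np.round(manip.observe()["tcp_pos"],4),np.round(manip.observe()["force"],2))
p=np.array(manip.observe()["tcp_pos"])
f=manip.movel(p+[0,0,-.006],vel=.01,stop_force=10); st(f)
manip.hold(.5); st("held")
Q=np.array([.5305,.1955,.088])+np.array([-.184,.983,0])*.005
manip.movel(Q+[-.0,0,.022],vel=.04); st("up")
manip.movel(Q+[0,0,.12],vel=.1); st("clear")
manip.hold(.8)
c=eyes.read_camera("side")
cv2.imwrite("pics/side2.png",cv2.resize(c["img"][100:280,200:400,::-1],None,fx=3,fy=3,interpolation=cv2.INTER_CUBIC))
E
```

```text
True 7.575 [0.532  0.1922 0.0623] [-2.24  0.89  8.78]
held 8.075 [0.532  0.1922 0.0623] [-2.71  1.66  8.88]
up 9.4583 [0.5296 0.2004 0.1098] [ 1.09 -0.37  2.35]
clear 10.5917 [0.5292 0.2004 0.2071] [ 0.29 -0.04 -0.47]
```

View pics/side2.png

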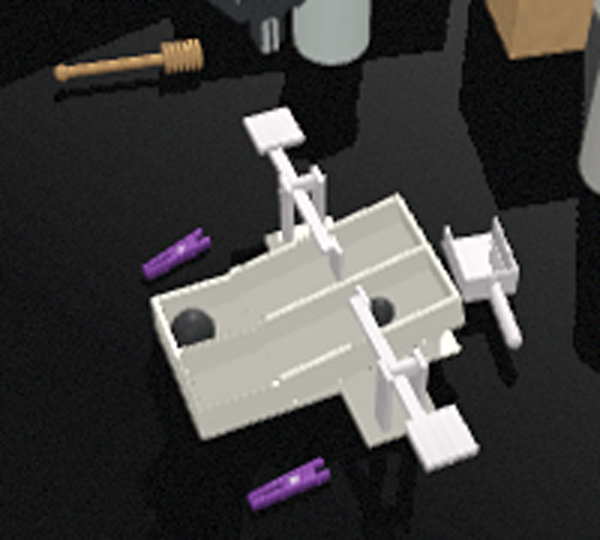

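The paddle was on a hard stop: the force rose 10 N within 0.5 mm. The left paddle is now back up at (274,130) with its gate shut. The large ball is in the tray at (193,328), the small ball is still held at (380,310), and everything else looks unmoved.

```bash
python3 -c "
from bench import manip
print(manip.close_job())"
```

```text
the job is handed in; nothing more can be done
None
```

The left paddle was pressed to its stop, the larger ball rolled into the tray, and the paddle came back up and shut the gate; the small ball and the other things on the shelf look undisturbed, and the job was handed in at about 11 s.

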